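Rock a tight locating block out of its test jig

ROBOT

A 7-joint arm with a two-finger parallel gripper is mounted at the origin on a cart in front of the work surface, level with it; the furniture and walls round the work are solid. World frame = base frame: x ahead of the robot, y to its left, z up, the work surface at z = 0. Lengths are in mm, angles in rad, forces in N, time in s.
With the tool pointing down it reaches from about 400 to 875 mm from the base axis. Payload 4.4 kg.
Tool frame: the origin (TCP) lies at the very end of the fingers, on their centre line; the grasp point (between the pads) lies env.pinch_z behind it (env.pinch_z is the distance from the TCP to the grasp point, in mm); z points along the fingers, y is the line along which they close (so a half turn about z gives the same grasp; the last joint's range is limited). The gripper opens to 85 mm and grips with 20 to 120 N. Pads are 22 mm wide; open, the fingers measure 114 mm over their backs; the gripper's body (76 mm by 85 mm) begins 54 mm behind the grasp point. The pads swing forward as they close: fully open they stand 13 mm farther back than shut.
Start: joints at [-1.387, 0.628, 0.038, 1.517, -0.027, 0.996, -0.02], TCP at [160.661, 629.846, 231.313] pointing down, gripper open.
Joint ranges: [-3.06, 3.06], [-0.37, 2.12], [-1.25, 1.32], [0.18, 2.47], [-1.1, 4.24], [0.23, 1.98], [-2.94, 2.94]. Speed limits (rad/s): [2.57, 2.57, 3.14, 3.14, 3.14, 3.14, 3.14].

INTERFACE

Orientations are given as a 3x3 rotation matrix whose columns are the frame's x, y, z axes.
In Python, from rig import env, vision gives the robot as it stands. The module is installed in compiled form; this text tells all that it offers.
- The arm moves only by the tool step_arm, never from a script. Its argument "rows" is a list of rows, each an object of numbers: "tx", "ty", "tz": the shift along the tool's x, y, z in units of 0.2 m (1.0 is 0.2 m); "rx", "ry", "rz": the turn, a rotation vector about the tool's x, y, z in units of 180 degrees (1.0 is 180 degrees); "hand": the opening, from -1 (shut) to 1 (fully open). A call has 1 to 20 rows; each row is the pose to reach, as a shift and turn from the pose commanded when the call began, along the tool's axes at that moment, turning the shorter way round; what a row does not reach only later rows make up. A row lasts 1/12 s, in which the tool goes at most 41.7 mm and 7.16 degrees, less where a joint would pass 70% of its speed; a pose out of reach is approached as far as the arm can. A call with a number of a shift or a turn outside -1 to 1 is refused whole. A call with a gripper value outside its range is refused whole. The fingers move at their own pace and stop on an object; "squeeze" is the grip in N (left out, the last holds). Time passes only in rows, so rows that repeat a pose let the fingers close. It gives the time, the measured TCP pose, the force, the opening and the grip force at its end, in the units of the state.
- env.observe(): the state, without advancing time (a new reading comes with each control period).
- vision.snapshot(name): name is "scene" or "top"; returns (picture, depth): 480x640x3 uint8, red, green, blue; 480x640 float32, mm along the optical axis (not along the pixel's ray), 0 where there is no reading.
- vision.get_calibration(name): a dict with "fx", "fy", "cx", "cy" (pixels), "T" (4x4, takes a point from camera to world coordinates). Camera axes: x right, y up, looking along -z (the intrinsics and any distortion apply to the point x, -y, -z); pixel columns grow to the right and rows downward; lengths in mm; the calibration is good to about 2 mm. A picture is of the moment at which its call begins. get_calibration takes no time and is no camera call.
- env.job_done(): hands the job in; it is judged then, once.
The state is a dict: "clock": time; "joint_positions": joint angles; "qd": joint speeds; "joint_torque": joint torques, N m; "tool_pos": TCP position; "tcp_rot": TCP orientation; "ft_force": force on the tool from outside, world axes, zero at the start; "torque": the same for the moment, N m; "grip_width": finger opening in mm; "grip_force": force on a finger pad.
Only numpy, scipy, OpenCV 4.12 (cv2) and the standard library are available. Lean on these libraries where they do the work, as an engineer would, in place of code of your own. Each camera call takes 0.05 s, during which the arm holds its last target. There are 200 camera calls.

TASK

Lift the dust cover off the test jig and stand it upright on the bench beside it. Then rock the locating block, which sits tight between the jig's two spring catches, from side to side: lean it over to the right until its left end comes out of its catch while the right end stays down, then clearly over to the left so that the right end comes out too while the left end stays up, never lifting the heavy jig off the bench or shoving it about. Finish while still holding the block upright in the gripper, about 3 cm clear above the jig's housings, and leave the other things alone.

Things in the scene. Friction and masses are not known exactly. Their poses are not given: they have to be found in the camera images.
- jig: test jig, loose, 2.4 kg: dark steel plate 110 (x) x 220 (y) x 14 mm; on it two aluminium housings, 36 x 28 mm, at y = +-34 to +-62 mm, tops 40 mm above the bench, and two guide cheeks (tops 32 mm up) that keep the block from shifting or turning in x. Origin: centre of the underside, z up, y along its length. Both catches together hold the block harder than the jig's weight, so a straight pull lifts the jig.
- catch_a_ball (a point): centre of the sprung brass ball (radius 5 mm) in the +y housing, 35 mm to +y of the jig's origin and 29 mm up. It pokes inward over the block's rib below it and is pushed back along y into its housing when the rib is forced up past it; one catch alone gives way at roughly 14 N.
- catch_b_ball (a point): the same ball in the -y housing, 35 mm to -y
- block_handle (a point): grasp point of the locating block (140 g), on its upright black handle: 24 (x) x 14 (y) mm, from 30 mm below this point (top of the grey foot) to 19 mm above. Grasp it along y. z up, axes as the jig's while seated. Foot: 24 (x) x 57 (y) x 38 mm, underside 68 mm below this point, at first on the jig's plate (this point 82 mm above the jig's origin); 26 mm higher it is level with the housings' tops.
- block_end_a (a point): centre of the round steel rib (radius 4 mm, along x) at the block's +y (left, seen from the robot) end, 60 mm below and 29 mm to +y of block_handle. Seated it is 22 mm above the jig's origin, under the ball; past the ball's middle once it has risen 7 to 8 mm. Play between rib and housing 1 mm. Tipping the block by about 0.2 rad about the foot's lower edge at the other end takes it past.
- block_end_b (a point): the same rib at the block's -y (right) end, 29 mm to -y
- cover_handle (a point): centre of the black grip on the white dust cover (90 g), which hides the block at the start. Grip: 30 (x) x 14 (y) x 50 mm; grasp it along y. The cover is an upside-down box, 46 (x) x 80 (y) x 70 mm, walls 4 mm; its rim is 95 mm below this point and stands on the housings' tops (40 mm above the bench). It must rise 65 mm before it can move sideways. z up, axes nearly as the jig's.
- fuse_jar: bystander: a jar 40 mm wide, 50 mm high, with a black lid; origin at its underside
- tape_roll: bystander: white roll of tape lying flat, 56 mm wide, 18 mm high; origin at its underside
- cutter: bystander: side cutters with orange handles lying flat, 141 x 58 x 12 mm; origin at the underside
There are look-alikes about, which are no part of the job. Leave any red look-alike of the part that bears cover_handle alone.

How it is judged (in metres and radians):
On the way, in this order (a step that is already met when the one before it is completed fails the run):
1. the cover stands on the bench beside the jig, upright (height (world z) of cover_handle below 0.1 m and angle between cover_handle's own z axis and vertical below 0.1 rad and contact force between cover and jig below 0.05 N and contact force between cover and the fingers below 0.05 N), for 0.2 s.
2. the block is leaned to the right (-y): its left (+y) end is out past its catch while the right end is still down behind its own (z of block_end_a in the frame of jig above 0.0295 m and z of block_end_b in the frame of jig below 0.027 m), for 0.05 s.
3. still between the housings, the block is leaned over to the left (+y) by 0.05 rad or more with both ends out past their catches (z of block_end_a in the frame of jig above 0.0285 m and z of block_end_b in the frame of jig above 0.0295 m and y of block_handle in the frame of jig above 0.001 m and angle between block_handle's own z axis and vertical above 0.05 rad and z of block_handle in the frame of jig below 0.115 m), for 0.05 s.
At the end, for the whole second after the job is handed in: the gripper holds the block still over the jig (within 50 mm of its middle), upright within 0.2 rad, touching neither jig nor cover, its underside 4 to 60 mm above the housings' tops; the cover stands upright (within 0.1 rad) on the bench, not touching the jig; the jig stands flat on the bench (z of block_handle in the frame of jig between 0.112 and 0.168 m and horizontal distance between block_handle and jig below 0.05 m and angle between block_handle's own z axis and vertical below 0.2 rad and contact force between each of block, cover and jig below 0.05 N and contact force between block and the fingers above 1 N and contact force between block and cover below 0.05 N and linear speed of block below 0.02 m/s and height (world z) of cover_handle below 0.1 m and angle between cover_handle's own z axis and vertical below 0.1 rad and height (world z) of jig below 0.003 m and angle between jig's own z axis and vertical below 0.02 rad); the arm keeps its last pose, push and grip.
It fails at once if the jig is lifted off the bench or tipped (5 mm, 0.05 rad) (height (world z) of jig above 0.005 m or angle between jig's own z axis and vertical above 0.05 rad).
It fails at once if the jig is shoved more than 40 mm (distance of jig from where it was at the start of the episode above 0.04 m).
It fails at once if a bystander is moved more than 20 mm (distance of any of fuse_jar, tape_roll, cutter from where it was at the start of the episode above 0.02 m).
It also fails if it takes over 48 s, if anything falls off the work surface, if the arm or the gripper's body presses on something with over 40 N, if the wrist force passes 120 N, or if a joint passes its speed limit or range.

## Working session

There is one attempt and no reset: what is moved stays moved. The work goes in short steps, Python scripts to look and compute and a tool call to move; the robot and the scene stay as the last step left them, time stands still between calls to the robot, and variables do not carry over. Pictures are saved under pics/ and viewed, at most 10 in all, crops included, and the job is handed in when it is done.

Besides the shell and the picture viewer there is one more tool, called after ">>>" as name([rows], argument=value, ...), one row to a line, values as JSON. step_arm: Moves the arm, as the interface text tells. Its arguments: {"type":"object","properties":{"rows":{"type":"array"},"squeeze":{"type":"number"}},"required":["rows"]}

```bash
mkdir -p pics; cat > h.py <<'E'
import numpy as np, cv2
from rig import env, vision
def save(n,img): cv2.imwrite('pics/'+n+'.png',cv2.cvtColor(img,cv2.COLOR_RGB2BGR))
def pts(name,d):
    c=vision.get_calibration(name); v,u=np.mgrid[0:480,0:640]
    P=np.stack([(u-c['cx'])/c['fx']*d,-(v-c['cy'])/c['fy']*d,-d],-1)
    return P@c['T'][:3,:3].T+c['T'][:3,3]
E
python3 - <<'E'
from h import *
for n in ('scene','top'):
    p,d=vision.snapshot(n); save(n+'0',p); np.savez(n+'0',p=p,d=d); c=vision.get_calibration(n); print(n,{k:np.round(v,2) for k,v in c.items()})
o=env.observe(); print(env.pinch_z,o['clock'],o['tool_pos'],np.round(o['tcp_rot'],3),o['grip_width'])
E
```

```text
scene {'fx': np.float64(450.23), 'fy': np.float64(450.23), 'cx': np.float64(317.81), 'cy': np.float64(245.77), 'T': array([[ 5.6000e-01,  4.7000e-01, -6.8000e-01, -2.9442e+02],
       [-8.2000e-01,  3.1000e-01, -4.7000e-01, -5.9928e+02],
       [-2.0000e-02,  8.3000e-01,  5.6000e-01,  8.2953e+02],
       [ 0.0000e+00,  0.0000e+00,  0.0000e+00,  1.0000e+00]])}
top {'fx': np.float64(458.4), 'fy': np.float64(458.4), 'cx': np.float64(315.72), 'cy': np.float64(244.57), 'T': array([[-1.00000e-02,  9.90000e-01, -1.00000e-01,  4.26630e+02],
       [-1.00000e+00, -1.00000e-02, -2.00000e-02,  9.53000e+00],
       [-2.00000e-02,  1.00000e-01,  9.90000e-01,  1.19119e+03],
       [ 0.00000e+00,  0.00000e+00,  0.00000e+00,  1.00000e+00]])}
18.700000000000003 0.1 [160.50787639 629.30728549 230.4895136 ] [[-0.969  0.247 -0.   ]
 [ 0.247  0.969 -0.002]
 [-0.    -0.002 -1.   ]] 85.48056541466799
```

View pics/top0.png

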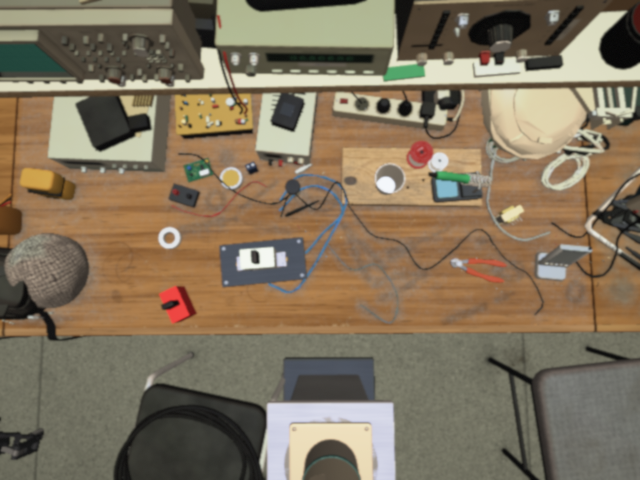

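View pics/scene0.png

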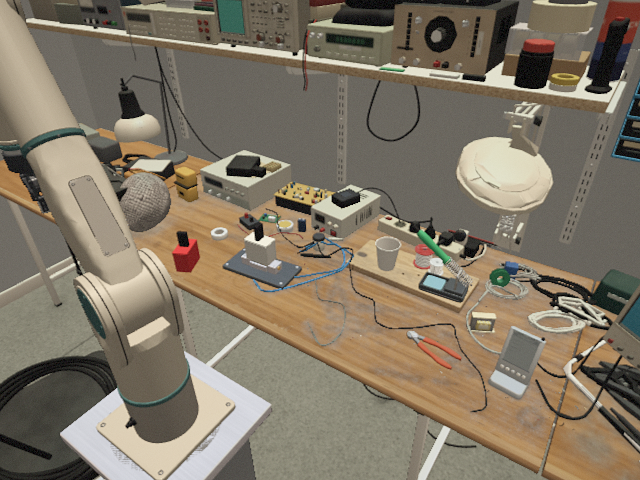

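The white cover with its black grip stands on the dark jig at top (257,258) and scene (263,248). 

Could be taken for it: the red look-alike at top (176,303), and the black-lidded jar at top (292,187). I choose the white one on the dark plate and check it in a close crop.

```bash
python3 - <<'E'
from h import *
a=np.load('top0.npz'); b=np.load('scene0.npz')
A=cv2.resize(a['p'][225:295,200:320],(780,455)[0:2] and (480,280),interpolation=2)
B=cv2.resize(b['p'][215:295,210:310],(350,280),interpolation=2)
save('crop0',np.hstack([cv2.resize(A,(440,257)),cv2.resize(B,(321,257))]))
# measurements by depth
for n,f in(('top',a),('scene',b)):
    P=pts(n,f['d']); p=f['p'].astype(int)
    box=np.zeros((480,640),bool)
    if n=='top': box[225:300,205:315]=1
    else: box[215:300,210:310]=1
    z=P[...,2]
    print(n,'depthzero',(f['d'][box]==0).mean())
    for lab,lo,hi in(('plate',8,20),('cheek/hous',36,45),('covertop',104,116),('griptop',150,170)):
        m=box&(z>lo)&(z<hi)
        if m.sum()<5: print(lab,m.sum());continue
        q=P[m]; r=cv2.minAreaRect(q[:,:2].astype(np.float32)); print(lab,m.sum(),np.round(q.mean(0),1),np.round(np.median(q[:,2]),1),r)
E
```

```text
top depthzero 0.004363636363636364
plate 2603 [502.9 168.5  13.3] 13.2 ((494.0323486328125, 157.79934692382812), (140.2368927001953, 247.80125427246094), 3.152642250061035)
cheek/hous 170 [507.9 150.2  39.5] 39.2 ((504.80194091796875, 170.07821655273438), (38.402618408203125, 125.84870147705078), 5.119521617889404)
covertop 543 [508.  170.9 109.2] 109.1 ((508.9021301269531, 172.06253051757812), (45.984893798828125, 80.55647277832031), 3.6129281520843506)
griptop 83 [508.9 171.3 158.2] 158.3 ((508.9657287597656, 171.90818786621094), (28.036516189575195, 14.452569007873535), 4.295767307281494)
scene depthzero 0.0035294117647058825
plate 1568 [530.4 176.8  14.9] 15.4 ((593.1918334960938, 221.921142578125), (423.54095458984375, 309.486572265625), 55.82524871826172)
cheek/hous 169 [541.7 166.9  40.7] 41.1 ((593.5159301757812, 222.92483520507812), (279.7917175292969, 199.08331298828125), 23.8626708984375)
covertop 254 [502.2 165.8 111.1] 111.7 ((507.80828857421875, 172.5501251220703), (51.444679260253906, 83.90219116210938), 3.539774179458618)
griptop 55 [504.5 168.9 158.9] 159.8 ((507.4671936035156, 169.7231903076172), (31.961563110351562, 14.70250415802002), 0.7974883317947388)
```

View pics/crop0.png

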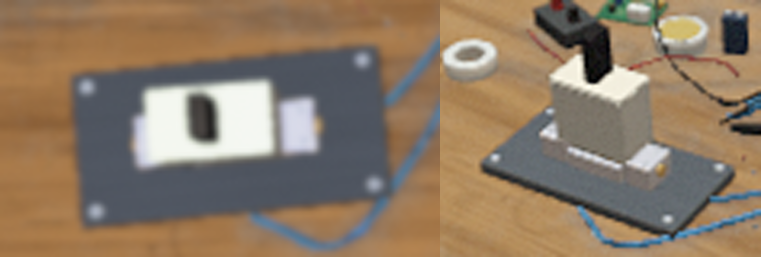

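The crop confirms it: white box, black grip, on the aluminium housings of the steel plate. Next I check the placing spot in front of the jig and start the approach.

```bash
cat >> h.py <<'E'
from scipy.spatial.transform import Rotation as R
def goal(pos,yaw_deg,th=0):
    """tool down, tool y at yaw+90deg; th = lean about jig x (+ = to right). returns row numbers"""
    o=env.observe(); T=np.array(o['tcp_rot']); a=np.radians(yaw_deg)
    J=R.from_euler('z',a).as_matrix()
    G=J@R.from_euler('x',th).as_matrix()@np.diag([-1,1,-1.])
    d=T.T@(np.array(pos)-o['tool_pos'])/200; r=R.from_matrix(T.T@G).as_rotvec()/np.pi
    return np.round(d,4),np.round(r,4)
def st():
    o=env.observe(); print(round(o['clock'],2),np.round(o['tool_pos'],1),'F',np.round(o['ft_force'],1),'M',np.round(o['torque'],2),'w',round(o['grip_width'],1),'g',round(o['grip_force'],1)); return o
E
python3 - <<'E'
from h import *
a=np.load('top0.npz');P=pts('top',a['d']);z=P[...,2]
for X in range(330,450,15): print(X,[ (lambda m: int(round(z[m].max())) if m.any() else None)((abs(P[...,0]-X)<8)&(abs(P[...,1]-Y)<8)) for Y in range(60,340,20)])
print(goal([508.4,172,230],3.6))
E
```

```text
330 [4, 4, 4, 3, 3, 4, 6, 6, 3, 5, 4, 2, 5, 5]
345 [3, 5, 4, 3, 3, 4, 4, 5, 5, 4, 4, 4, 5, 5]
360 [5, 3, 2, 5, 4, 4, 6, 4, 5, 5, 3, 5, 6, 4]
375 [4, 6, 6, 4, 3, 4, 5, 5, 5, 5, 3, 6, 5, 4]
390 [3, 8, 5, 5, 3, 5, 4, 4, 4, 5, 3, 4, 5, 4]
405 [5, 5, 4, 6, 5, 5, 4, 2, 4, 6, 3, 4, 3, 3]
420 [3, 3, 10, 4, 5, 5, 5, 4, 3, 4, 4, 4, 5, 4]
435 [5, 13, 10, 11, 8, 4, 4, 6, 4, 4, 6, 3, 3, 4]
(array([-2.2507, -1.7855,  0.0055]), array([-0.0005, -0.0001, -0.0995]))
```

>>> step_arm([
  {"tx": -0.9,"ty": -0.71},
  {"tx": -0.9,"ty": -0.71},
  {"tx": -0.9,"ty": -0.71},
  {"tx": -0.9,"ty": -0.71},
  {"tx": -0.9,"ty": -0.71},
  {"tx": -0.9,"ty": -0.71},
  {"tx": -0.9,"ty": -0.71},
  {"tx": -0.9,"ty": -0.71},
])

```text
invalid input at $.rows[0]: expected keys tx, ty, tz, rx, ry, rz, hand
```

>>> step_arm([
  {"tx": -0.9,"ty": -0.71},
  {"tx": -0.9,"ty": -0.71},
  {"tx": -0.9,"ty": -0.71},
  {"tx": -0.9,"ty": -0.71},
  {"tx": -0.9,"ty": -0.71},
  {"tx": -0.9,"ty": -0.71},
  {"tx": -0.9,"ty": -0.71},
  {"tx": -0.9,"ty": -0.71},
])

```text
invalid input at $.rows[0]: expected keys tx, ty, tz, rx, ry, rz, hand
```

```bash
python3 -c "
from h import *
st();print(goal([508.4,172,230],3.6))"
```

```text
0.1 [160.5 629.3 230.5] F [ 0.  -0.3 -0.4] M [ 0.02 -0.04  0.02] w 85.5 g 0.0
(array([-2.2507, -1.7855,  0.0055]), array([-0.0005, -0.0001, -0.0995]))
```

>>> step_arm([
  {"tx": -0.9,"ty": -0.71,"tz": 0,"rx": 0,"ry": 0,"rz": 0,"hand": 1},
  {"tx": -0.9,"ty": -0.71,"tz": 0,"rx": 0,"ry": 0,"rz": 0,"hand": 1},
  {"tx": -0.9,"ty": -0.71,"tz": 0,"rx": 0,"ry": 0,"rz": 0,"hand": 1},
  {"tx": -0.9,"ty": -0.71,"tz": 0,"rx": 0,"ry": 0,"rz": 0,"hand": 1},
  {"tx": -0.9,"ty": -0.71,"tz": 0,"rx": 0,"ry": 0,"rz": 0,"hand": 1},
  {"tx": -0.9,"ty": -0.71,"tz": 0,"rx": 0,"ry": 0,"rz": 0,"hand": 1},
  {"tx": -0.9,"ty": -0.71,"tz": 0,"rx": 0,"ry": 0,"rz": 0,"hand": 1},
])

```text
clock: 0.68
tool_pos: [304.5, 441.9, 231.2]
tcp_rot: [[-0.967, 0.256, 0.002], [0.256, 0.967, -0.004], [-0.003, -0.004, -1.0]]
ft_force: [0.4, 0.7, 0.1]
grip_width: 85.3
grip_force: 0.0
```

>>> step_arm([
  {"tx": -0.9,"ty": -0.71,"tz": 0,"rx": 0,"ry": 0,"rz": 0,"hand": 1},
  {"tx": -0.9,"ty": -0.71,"tz": 0,"rx": 0,"ry": 0,"rz": 0,"hand": 1},
  {"tx": -0.9,"ty": -0.71,"tz": 0,"rx": 0,"ry": 0,"rz": 0,"hand": 1},
  {"tx": -0.9,"ty": -0.71,"tz": 0,"rx": 0,"ry": 0,"rz": 0,"hand": 1},
  {"tx": -0.9,"ty": -0.71,"tz": 0,"rx": 0,"ry": 0,"rz": 0,"hand": 1},
  {"tx": -0.9,"ty": -0.71,"tz": 0,"rx": 0,"ry": 0,"rz": 0,"hand": 1},
  {"tx": -0.9,"ty": -0.71,"tz": 0,"rx": 0,"ry": 0,"rz": 0,"hand": 1},
])

```text
clock: 1.27
tool_pos: [442.7, 260.6, 231.2]
tcp_rot: [[-0.967, 0.256, 0.002], [0.256, 0.967, -0.003], [-0.002, -0.002, -1.0]]
ft_force: [-0.4, 0.2, 0.3]
grip_width: 85.3
grip_force: 0.0
```

```bash
python3 -c "
from h import *
st();print(goal([508.4,172,230],3.6))"
```

```text
1.27 [442.7 260.6 231.2] F [-0.4  0.2  0.3] M [ 0.03 -0.01  0.04] w 85.3 g 0.0
(array([-0.4307, -0.3443,  0.0078]), array([-0.0008,  0.0006, -0.1023]))
```

>>> step_arm([
  {"tx": -0.43,"ty": -0.344,"tz": 0,"rx": 0,"ry": 0,"rz": -0.102,"hand": 1},
  {"tx": -0.43,"ty": -0.344,"tz": 0,"rx": 0,"ry": 0,"rz": -0.102,"hand": 1},
  {"tx": -0.43,"ty": -0.344,"tz": 0,"rx": 0,"ry": 0,"rz": -0.102,"hand": 1},
  {"tx": -0.43,"ty": -0.344,"tz": 0,"rx": 0,"ry": 0,"rz": -0.102,"hand": 1},
  {"tx": -0.43,"ty": -0.344,"tz": 0,"rx": 0,"ry": 0,"rz": -0.102,"hand": 1},
  {"tx": -0.43,"ty": -0.344,"tz": 0,"rx": 0,"ry": 0,"rz": -0.102,"hand": 1},
  {"tx": -0.43,"ty": -0.344,"tz": 0,"rx": 0,"ry": 0,"rz": -0.102,"hand": 1},
])

```text
clock: 1.85
tool_pos: [504.5, 179.9, 231.1]
tcp_rot: [[-0.997, -0.073, -0.001], [-0.073, 0.997, 0.001], [0.001, 0.001, -1.0]]
ft_force: [-0.2, 0.4, 1.4]
grip_width: 85.5
grip_force: 0.0
```

```bash
python3 -c "
from h import *
st();print(goal([508.4,172,122],3.6))"
```

```text
1.85 [504.5 179.9 231.1] F [-0.2  0.4  1.4] M [ 0.    0.02 -0.05] w 85.5 g 0.0
(array([-0.0173, -0.0414,  0.5454]), array([ 0.0003, -0.0003,  0.0033]))
```

>>> step_arm([
  {"tx": -0.017,"ty": -0.041,"tz": 0,"rx": 0,"ry": 0,"rz": 0.003,"hand": 1},
  {"tx": -0.017,"ty": -0.041,"tz": 0.15,"rx": 0,"ry": 0,"rz": 0.003,"hand": 1},
  {"tx": -0.017,"ty": -0.041,"tz": 0.3,"rx": 0,"ry": 0,"rz": 0.003,"hand": 1},
  {"tx": -0.017,"ty": -0.041,"tz": 0.3,"rx": 0,"ry": 0,"rz": 0.003,"hand": 1},
  {"tx": -0.017,"ty": -0.041,"tz": 0.3,"rx": 0,"ry": 0,"rz": 0.003,"hand": 1},
])

```text
clock: 2.27
tool_pos: [508.4, 169.9, 170.6]
tcp_rot: [[-0.998, -0.062, -0.003], [-0.062, 0.998, -0.001], [0.003, -0.001, -1.0]]
ft_force: [-0.9, 0.6, 0.5]
grip_width: 85.4
grip_force: 0.0
```

```bash
python3 -c "
from h import *
st();print(goal([508.4,172,122],3.6))"
```

```text
2.27 [508.4 169.9 170.6] F [-0.9  0.6  0.5] M [-0.03 -0.07 -0.03] w 85.4 g 0.0
(array([-0.0015,  0.0107,  0.2428]), array([-0.0003, -0.001 , -0.0002]))
```

>>> step_arm([
  {"tx": -0.001,"ty": 0.01,"tz": 0.1,"rx": 0,"ry": 0,"rz": 0,"hand": 1},
  {"tx": -0.001,"ty": 0.01,"tz": 0.2,"rx": 0,"ry": 0,"rz": 0,"hand": 1},
  {"tx": -0.001,"ty": 0.01,"tz": 0.243,"rx": 0,"ry": 0,"rz": 0,"hand": 1},
  {"tx": -0.001,"ty": 0.01,"tz": 0.243,"rx": 0,"ry": 0,"rz": 0,"hand": 1},
  {"tx": -0.001,"ty": 0.01,"tz": 0.243,"rx": 0,"ry": 0,"rz": 0,"hand": -0.3},
  {"tx": -0.001,"ty": 0.01,"tz": 0.243,"rx": 0,"ry": 0,"rz": 0,"hand": -1},
  {"tx": -0.001,"ty": 0.01,"tz": 0.243,"rx": 0,"ry": 0,"rz": 0,"hand": -1},
  {"tx": -0.001,"ty": 0.01,"tz": 0.243,"rx": 0,"ry": 0,"rz": 0,"hand": -1},
  {"tx": -0.001,"ty": 0.01,"tz": 0.243,"rx": 0,"ry": 0,"rz": 0,"hand": -1},
  {"tx": -0.001,"ty": 0.01,"tz": 0.243,"rx": 0,"ry": 0,"rz": 0,"hand": -1},
  {"tx": -0.001,"ty": 0.01,"tz": 0.243,"rx": 0,"ry": 0,"rz": 0,"hand": -1},
  {"tx": -0.001,"ty": 0.01,"tz": 0.243,"rx": 0,"ry": 0,"rz": 0,"hand": -1},
], squeeze=35)

```text
clock: 3.27
tool_pos: [509.8, 171.7, 122.9]
tcp_rot: [[-0.998, -0.061, 0.0], [-0.061, 0.998, 0.0], [-0.0, 0.0, -1.0]]
ft_force: [0.9, -1.2, 2.9]
grip_width: 13.8
grip_force: 38.5
```

>>> step_arm([
  {"tx": 0,"ty": 0,"tz": -0.05,"rx": 0,"ry": 0,"rz": 0,"hand": -1},
  {"tx": 0,"ty": 0,"tz": -0.15,"rx": 0,"ry": 0,"rz": 0,"hand": -1},
  {"tx": 0,"ty": 0,"tz": -0.25,"rx": 0,"ry": 0,"rz": 0,"hand": -1},
  {"tx": 0,"ty": 0,"tz": -0.35,"rx": 0,"ry": 0,"rz": 0,"hand": -1},
  {"tx": 0,"ty": 0,"tz": -0.45,"rx": 0,"ry": 0,"rz": 0,"hand": -1},
  {"tx": 0,"ty": 0,"tz": -0.45,"rx": 0,"ry": 0,"rz": 0,"hand": -1},
  {"tx": 0,"ty": 0,"tz": -0.45,"rx": 0,"ry": 0,"rz": 0,"hand": -1},
])

```text
clock: 3.85
tool_pos: [510.2, 172.1, 213.9]
tcp_rot: [[-0.998, -0.061, 0.002], [-0.061, 0.998, 0.001], [-0.002, 0.001, -1.0]]
ft_force: [-0.7, 0.8, -1.4]
grip_width: 13.7
grip_force: 38.1
```

```bash
python3 -c "
from h import *
st();print(goal([392,192,212],3.6))
p,d=vision.snapshot('scene');save('lift',p[130:330,160:400])
"
```

```text
3.85 [510.2 172.1 213.9] F [-0.7  0.8 -1.4] M [ 0.02 -0.02 -0.01] w 13.7 g 38.1
(array([0.5836, 0.1356, 0.0083]), array([ 0.0003,  0.0007, -0.0005]))
```

View pics/lift.png

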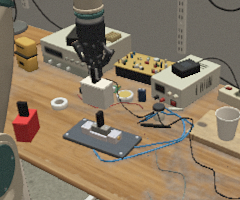

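The cover hangs from the gripper (crop about (98,92)). The block with its black handle is uncovered on the jig at about (100,122). Next I move the cover to the front.

>>> step_arm([
  {"tx": 0.15,"ty": 0.04,"tz": 0,"rx": 0,"ry": 0,"rz": 0,"hand": -1},
  {"tx": 0.3,"ty": 0.08,"tz": 0,"rx": 0,"ry": 0,"rz": 0,"hand": -1},
  {"tx": 0.45,"ty": 0.11,"tz": 0,"rx": 0,"ry": 0,"rz": 0,"hand": -1},
  {"tx": 0.585,"ty": 0.135,"tz": 0,"rx": 0,"ry": 0,"rz": 0,"hand": -1},
  {"tx": 0.585,"ty": 0.135,"tz": 0,"rx": 0,"ry": 0,"rz": 0,"hand": -1},
  {"tx": 0.585,"ty": 0.135,"tz": 0,"rx": 0,"ry": 0,"rz": 0,"hand": -1},
  {"tx": 0.585,"ty": 0.135,"tz": 0,"rx": 0,"ry": 0,"rz": 0,"hand": -1},
])

```text
clock: 4.48
tool_pos: [391.7, 191.5, 212.3]
tcp_rot: [[-0.998, -0.061, -0.0], [-0.061, 0.998, -0.0], [0.0, -0.0, -1.0]]
ft_force: [-0.3, 0.1, -0.5]
grip_width: 13.4
grip_force: 38.0
```

```bash
cat > jig.py <<'E'
from h import *
import sys
st()
def jig(tag):
    p,d=vision.snapshot('top'); np.savez(tag,p=p,d=d)
    hsv=cv2.cvtColor(p,cv2.COLOR_RGB2HSV); P=pts('top',d); c=vision.get_calibration('top')
    def ray(uv,z):
        uv=np.asarray(uv,float).reshape(-1,2); D=np.c_[(uv[:,0]-c['cx'])/c['fx'],-(uv[:,1]-c['cy'])/c['fy'],-np.ones(len(uv))]@c['T'][:3,:3].T; o=c['T'][:3,3]
        return (o+D*((z-o[2])/D[:,2])[:,None])[:,:2]
    for lab,lo,hi in(('plate',7,22),('hous',36,46),('foot',48,58),('handle',92,110)):
        m=(P[...,2]>lo)&(P[...,2]<hi); m[:225]=0;m[300:]=0;m[:,:210]=0;m[:,315:]=0
        if lab=='plate': m&=(hsv[...,0]>95)&(hsv[...,0]<130)&(hsv[...,2]<130)
        if lab=='hous': m&=(hsv[...,2]>150)
        m=m.astype(np.uint8); 
        if lab=='plate': m=cv2.morphologyEx(cv2.morphologyEx(m,3,np.ones((9,9))),2,np.ones((5,5)))
        n,L,s,_=cv2.connectedComponentsWithStats(m)
        if n<2: print(lab,'none');continue
        if lab=='plate': m=(L==1+s[1:,4].argmax()).astype(np.uint8)
        vv,uu=np.nonzero(m); q=ray(np.c_[uu,vv],{'plate':14,'hous':40,'foot':52,'handle':101}[lab])
        print(lab,len(q),np.round(P[m>0].mean(0),1),[np.round(t,1) for t in cv2.minAreaRect(q.astype(np.float32))])
jig(sys.argv[1])
E
python3 jig.py top1;  python3 -c "
from h import *
print(goal([392,192,82],3.6))
p=np.load('top1.npz')['p'];save('top1c',cv2.resize(p[190:310,160:320],(800,600),interpolation=2))"
```

```text
4.48 [391.7 191.5 212.3] F [-0.3  0.1 -0.5] M [ 0.   -0.05 -0.02] w 13.4 g 38.0
plate 2601 [502.7 166.4  14.8] [array([498.2, 165. ]), array([118.6, 221.7]), np.float64(5.2)]
hous 293 [506.1 171.3  39.3] [array([505.8, 171.8]), array([ 35.8, 124.6]), np.float64(5.1)]
foot 133 [505.6 171.   51.4] [array([505.8, 171.2]), array([23.8, 56.7]), np.float64(5.7)]
handle 59 [505.6 170.6  99.4] [array([506.1, 170.4]), array([24., 12.]), np.float64(0.2)]
(array([0.0007, 0.0027, 0.6517]), array([-0.0001,  0.0001, -0.0007]))
```

View pics/top1c.png

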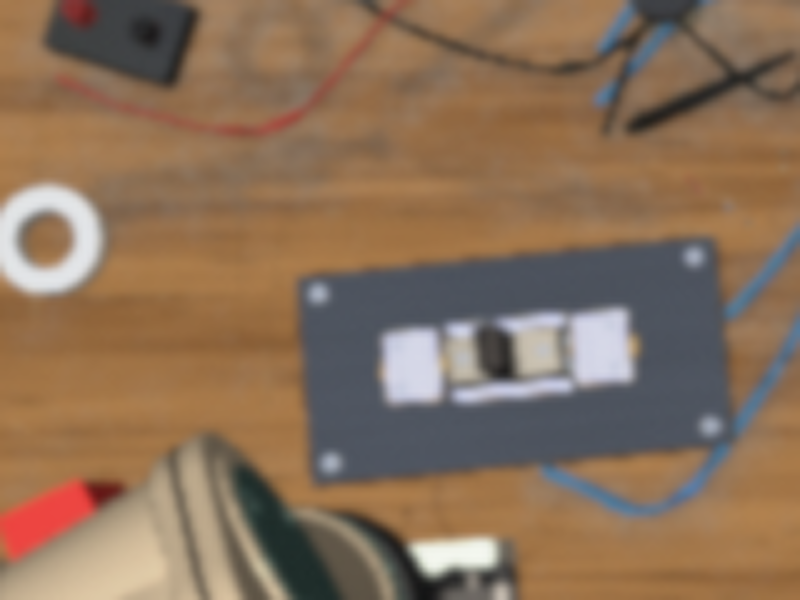

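The top crop shows the jig with its block at about (507,355), and the cover clear of it at about (465,570). Next I lower and release the cover.

>>> step_arm([
  {"tx": 0,"ty": 0,"tz": 0.2,"rx": 0,"ry": 0,"rz": 0,"hand": -1},
  {"tx": 0,"ty": 0,"tz": 0.4,"rx": 0,"ry": 0,"rz": 0,"hand": -1},
  {"tx": 0,"ty": 0,"tz": 0.55,"rx": 0,"ry": 0,"rz": 0,"hand": -1},
  {"tx": 0,"ty": 0,"tz": 0.6,"rx": 0,"ry": 0,"rz": 0,"hand": -1},
  {"tx": 0,"ty": 0,"tz": 0.62,"rx": 0,"ry": 0,"rz": 0,"hand": -1},
  {"tx": 0,"ty": 0,"tz": 0.635,"rx": 0,"ry": 0,"rz": 0,"hand": -1},
  {"tx": 0,"ty": 0,"tz": 0.645,"rx": 0,"ry": 0,"rz": 0,"hand": -1},
  {"tx": 0,"ty": 0,"tz": 0.648,"rx": 0,"ry": 0,"rz": 0,"hand": -1},
  {"tx": 0,"ty": 0,"tz": 0.648,"rx": 0,"ry": 0,"rz": 0,"hand": -1},
  {"tx": 0,"ty": 0,"tz": 0.648,"rx": 0,"ry": 0,"rz": 0,"hand": -1},
])

```text
clock: 5.37
tool_pos: [391.8, 191.9, 83.9]
tcp_rot: [[-0.998, -0.061, 0.002], [-0.061, 0.998, 0.001], [-0.002, 0.001, -1.0]]
ft_force: [0.3, -0.6, -1.3]
grip_width: 13.4
grip_force: 37.9
```

>>> step_arm([
  {"tx": 0,"ty": 0,"tz": 0.006,"rx": 0,"ry": 0,"rz": 0,"hand": -1},
  {"tx": 0,"ty": 0,"tz": 0.006,"rx": 0,"ry": 0,"rz": 0,"hand": -1},
  {"tx": 0,"ty": 0,"tz": 0.006,"rx": 0,"ry": 0,"rz": 0,"hand": -0.5},
  {"tx": 0,"ty": 0,"tz": 0.006,"rx": 0,"ry": 0,"rz": 0,"hand": 0.5},
  {"tx": 0,"ty": 0,"tz": 0.006,"rx": 0,"ry": 0,"rz": 0,"hand": 0.5},
  {"tx": 0,"ty": 0,"tz": 0.006,"rx": 0,"ry": 0,"rz": 0,"hand": 0.5},
  {"tx": 0,"ty": 0,"tz": 0.006,"rx": 0,"ry": 0,"rz": 0,"hand": 0.5},
  {"tx": 0,"ty": 0,"tz": 0.006,"rx": 0,"ry": 0,"rz": 0,"hand": 0.5},
  {"tx": 0,"ty": 0,"tz": 0.006,"rx": 0,"ry": 0,"rz": 0,"hand": 0.5},
  {"tx": 0,"ty": 0,"tz": -0.15,"rx": 0,"ry": 0,"rz": 0,"hand": 0.5},
  {"tx": 0,"ty": 0,"tz": -0.3,"rx": 0,"ry": 0,"rz": 0,"hand": 0.5},
  {"tx": 0,"ty": 0,"tz": -0.4,"rx": 0,"ry": 0,"rz": 0,"hand": 0.5},
  {"tx": 0,"ty": 0,"tz": -0.4,"rx": 0,"ry": 0,"rz": 0,"hand": 0.5},
  {"tx": 0,"ty": 0,"tz": -0.4,"rx": 0,"ry": 0,"rz": 0,"hand": 0.5},
])

```text
clock: 6.53
tool_pos: [391.9, 191.9, 164.0]
tcp_rot: [[-0.998, -0.061, 0.002], [-0.061, 0.998, 0.001], [-0.002, 0.001, -1.0]]
ft_force: [0.2, -1.1, -1.0]
grip_width: 64.2
grip_force: 0.0
```

```bash
python3 -c "
from h import *
st();print(goal([507,171,160],5.1))
for n in ('scene','top'):
  p,d=vision.snapshot(n);P=pts(n,d);b=(abs(P[...,0]-392)<70)&(abs(P[...,1]-192)<70)
  for lo,hi in((62,78),(112,128)):
    m=b&(P[...,2]>lo)&(P[...,2]<hi);print(n,m.sum(),np.round(P[m].mean(0),1) if m.any() else '', cv2.minAreaRect(P[m][:,:2].astype(np.float32)) if m.sum()>4 else '')
"
```

```text
6.53 [391.9 191.9 164. ] F [ 0.2 -1.1 -1. ] M [ 0.05 -0.02 -0.06] w 64.2 g 0.0
(array([-0.5682, -0.1397,  0.0211]), array([ 0.0004,  0.0008, -0.0089]))
scene 297 [384.5 184.8  70.8] ((390.0855407714844, 192.85623168945312), (51.46171569824219, 84.25039672851562), 6.762237071990967)
scene 59 [387.5 190.4 119. ] ((389.04681396484375, 191.8610076904297), (28.974401473999023, 14.659582138061523), 6.535519123077393)
top 100 [402.7 173.7  69.3] ((391.9433288574219, 176.21978759765625), (46.15300369262695, 46.4449577331543), 4.053305149078369)
top 0
```

The cover stands upright on the bench: its top face is at 70 mm, its grip top at 119 mm, and it is clear of the jig. Now I move over the block.

>>> step_arm([
  {"tx": -0.15,"ty": -0.035,"tz": 0,"rx": 0,"ry": 0,"rz": 0,"hand": 0.5},
  {"tx": -0.3,"ty": -0.07,"tz": 0,"rx": 0,"ry": 0,"rz": -0.008,"hand": 0.5},
  {"tx": -0.45,"ty": -0.11,"tz": 0,"rx": 0,"ry": 0,"rz": -0.008,"hand": 0.5},
  {"tx": -0.563,"ty": -0.138,"tz": 0,"rx": 0,"ry": 0,"rz": -0.008,"hand": 0.5},
  {"tx": -0.563,"ty": -0.138,"tz": 0.1,"rx": 0,"ry": 0,"rz": -0.008,"hand": 0.5},
  {"tx": -0.563,"ty": -0.138,"tz": 0.2,"rx": 0,"ry": 0,"rz": -0.008,"hand": 0.5},
  {"tx": -0.563,"ty": -0.138,"tz": 0.2,"rx": 0,"ry": 0,"rz": -0.008,"hand": 0.5},
  {"tx": -0.563,"ty": -0.138,"tz": 0.2,"rx": 0,"ry": 0,"rz": -0.008,"hand": 0.5},
  {"tx": -0.563,"ty": -0.138,"tz": 0.2,"rx": 0,"ry": 0,"rz": -0.008,"hand": 0.5},
])

```text
clock: 7.38
tool_pos: [504.9, 171.0, 122.9]
tcp_rot: [[-0.996, -0.087, -0.001], [-0.087, 0.996, -0.0], [0.001, -0.0, -1.0]]
ft_force: [1.2, 0.0, -0.3]
grip_width: 63.9
grip_force: 0.0
```

```bash
python3 -c "
from h import *
st();print(goal([506,171.2,66],5.1))"
```

```text
7.38 [504.9 171.  122.9] F [ 1.2  0.  -0.3] M [ 0.02 -0.03 -0.02] w 63.9 g 0.0
(array([-0.0056,  0.0004,  0.2847]), array([-0.0001, -0.0003, -0.0007]))
```

>>> step_arm([
  {"tx": -0.005,"ty": 0,"tz": 0.12,"rx": 0,"ry": 0,"rz": 0,"hand": 0.5},
  {"tx": -0.005,"ty": 0,"tz": 0.22,"rx": 0,"ry": 0,"rz": 0,"hand": 0.5},
  {"tx": -0.005,"ty": 0,"tz": 0.285,"rx": 0,"ry": 0,"rz": 0,"hand": 0.5},
  {"tx": -0.005,"ty": 0,"tz": 0.285,"rx": 0,"ry": 0,"rz": 0,"hand": 0.5},
  {"tx": -0.005,"ty": 0,"tz": 0.285,"rx": 0,"ry": 0,"rz": 0,"hand": 0.5},
  {"tx": -0.005,"ty": 0,"tz": 0.285,"rx": 0,"ry": 0,"rz": 0,"hand": -1},
  {"tx": -0.005,"ty": 0,"tz": 0.285,"rx": 0,"ry": 0,"rz": 0,"hand": -1},
  {"tx": -0.005,"ty": 0,"tz": 0.285,"rx": 0,"ry": 0,"rz": 0,"hand": -1},
  {"tx": -0.005,"ty": 0,"tz": 0.285,"rx": 0,"ry": 0,"rz": 0,"hand": -1},
  {"tx": -0.005,"ty": 0,"tz": 0.285,"rx": 0,"ry": 0,"rz": 0,"hand": -1},
  {"tx": -0.005,"ty": 0,"tz": 0.285,"rx": 0,"ry": 0,"rz": 0,"hand": -1},
  {"tx": -0.005,"ty": 0,"tz": 0.285,"rx": 0,"ry": 0,"rz": 0,"hand": -1},
], squeeze=100)

```text
clock: 8.38
tool_pos: [506.8, 170.9, 66.8]
tcp_rot: [[-0.996, -0.086, 0.001], [-0.086, 0.996, 0.0], [-0.001, 0.0, -1.0]]
ft_force: [0.0, -0.8, 7.2]
grip_width: 12.8
grip_force: 97.3
```

```bash
cat > rock.py <<'E'
# block frame in jig frame: offset of handle point; held rigidly. G0 = grasp pose (reference)
from h import *
def rel(T0,p0,th,dy,dz,piv):
    """block rotated by th about jig x round piv (y,z in jig frame rel. to jig origin), then shifted dy,dz (mm). Pose wanted."""
    a=np.radians(5.1); J=R.from_euler('z',a).as_matrix()
    Q=J@R.from_euler('x',th).as_matrix()@J.T
    pw=J@np.array([0,piv[0],piv[1]])+np.array([p0[0],p0[1],0])
    pw[:2]=(J@np.array([0,piv[0],0]))[:2]+p0[:2]
    return Q@T0, Q@(p0-pw)+pw+J@np.array([0,dy,dz])
E
python3 - <<'E'
from rock import *
o=st(); np.savez('g0',T=o['tcp_rot'],p=o['tool_pos']); print(np.round(o['tcp_rot'],4))
T0,p0=np.array(o['tcp_rot']),np.array(o['tool_pos'])
for th in (.05,.1,.15,.2,.22):
    T,p=rel(T0,p0,th,0,0,(-28.5,14)); print(th,np.round(T0.T@(p-p0)/200,4),np.round(R.from_matrix(T0.T@T).as_rotvec()/np.pi,4))
E
```

```text
8.38 [506.8 170.9  66.8] F [ 0.  -0.8  7.2] M [-0.07  0.21 -0.03] w 12.8 g 97.3
[[-9.963e-01 -8.600e-02  1.100e-03]
 [-8.600e-02  9.963e-01  2.000e-04]
 [-1.200e-03  1.000e-04 -1.000e+00]]
0.05 [-0.     -0.0134 -0.0068] [-0.0159  0.      0.    ]
0.1 [-0.0001 -0.0271 -0.0129] [-0.0318  0.0001  0.    ]
0.15 [-0.0001 -0.0411 -0.0183] [-0.0477  0.0001  0.0001]
0.2 [-0.0002 -0.0553 -0.023 ] [-0.0637  0.0002  0.0001]
0.22 [-0.0002 -0.0611 -0.0247] [-0.07    0.0002  0.0001]
```

>>> step_arm([
  {"tx": 0,"ty": -0.007,"tz": -0.003,"rx": -0.008,"ry": 0,"rz": 0,"hand": -1},
  {"tx": 0,"ty": -0.013,"tz": -0.007,"rx": -0.016,"ry": 0,"rz": 0,"hand": -1},
  {"tx": 0,"ty": -0.02,"tz": -0.01,"rx": -0.024,"ry": 0,"rz": 0,"hand": -1},
  {"tx": 0,"ty": -0.027,"tz": -0.013,"rx": -0.032,"ry": 0,"rz": 0,"hand": -1},
  {"tx": 0,"ty": -0.027,"tz": -0.013,"rx": -0.032,"ry": 0,"rz": 0,"hand": -1},
  {"tx": 0,"ty": -0.027,"tz": -0.013,"rx": -0.032,"ry": 0,"rz": 0,"hand": -1},
  {"tx": 0,"ty": -0.027,"tz": -0.013,"rx": -0.032,"ry": 0,"rz": 0,"hand": -1},
])

```text
clock: 8.97
tool_pos: [507.3, 164.9, 69.0]
tcp_rot: [[-0.996, -0.085, -0.008], [-0.086, 0.991, 0.099], [-0.001, 0.099, -0.995]]
ft_force: [0.3, -2.9, 5.7]
grip_width: 12.7
grip_force: 99.8
```

```bash
cat > where.py <<'E'
from rock import *
g=np.load('g0.npz'); o=st(); T=np.array(o['tcp_rot']); a=np.radians(5.1); J=R.from_euler('z',a).as_matrix()
Q=J.T@T@g['T'].T@J; w=R.from_matrix(Q).as_rotvec()
# points of block in jig frame, TCP at grasp taken as (0,0,p0z)
p=J.T@(o['tool_pos']-g['p'])
f=lambda y,z:(Q@np.array([0,y,z-g['p'][2]])+p+[0,0,g['p'][2]])
print('lean',np.round(w,3),'a',np.round(f(29,22),1),'b',np.round(f(-29,22),1),'handle',np.round(f(0,82),1),'corner-',np.round(f(-28.5,14),1))
E
python3 where.py
```

```text
8.97 [507.3 164.9  69. ] F [ 0.3 -2.9  5.7] M [-1.01 -0.14 -0.03] w 12.7 g 99.8
lean [ 0.099  0.    -0.   ] a [-0.1 27.3 27.2] b [ -0.1 -30.4  21.5] handle [-0.1 -7.5 84.1] corner- [ -0.1 -29.2  13.6]
```

```bash
python3 - <<'E'
from rock import *
g=np.load('g0.npz');T0,p0=g['T'],g['p']
Tc,pc=rel(T0,p0,.1,0,0,(-28.5,14))
for th,dy in((.14,0),(.18,.3),(.22,1),(.24,1.5)):
    T,p=rel(T0,p0,th,dy,0,(-28.5,14)); print(th,np.round(Tc.T@(p-pc)/200,4),np.round(R.from_matrix(Tc.T@T).as_rotvec()/np.pi,4))
E
```

```text
0.14 [-0.     -0.0107 -0.0055] [-0.0127  0.      0.    ]
0.18 [-0.0001 -0.0201 -0.0104] [-0.0255  0.0001  0.    ]
0.22 [-0.0001 -0.0277 -0.0147] [-0.0382  0.0001  0.    ]
0.24 [-0.0001 -0.0308 -0.0166] [-0.0446  0.0001  0.0001]
```

>>> step_arm([
  {"tx": 0,"ty": -0.005,"tz": -0.003,"rx": -0.006,"ry": 0,"rz": 0,"hand": -1},
  {"tx": 0,"ty": -0.011,"tz": -0.005,"rx": -0.013,"ry": 0,"rz": 0,"hand": -1},
  {"tx": 0,"ty": -0.015,"tz": -0.008,"rx": -0.019,"ry": 0,"rz": 0,"hand": -1},
  {"tx": 0,"ty": -0.02,"tz": -0.01,"rx": -0.026,"ry": 0,"rz": 0,"hand": -1},
  {"tx": 0,"ty": -0.024,"tz": -0.012,"rx": -0.032,"ry": 0,"rz": 0,"hand": -1},
  {"tx": 0,"ty": -0.028,"tz": -0.014,"rx": -0.038,"ry": 0,"rz": 0,"hand": -1},
  {"tx": 0,"ty": -0.028,"tz": -0.014,"rx": -0.038,"ry": 0,"rz": 0,"hand": -1},
  {"tx": 0,"ty": -0.028,"tz": -0.014,"rx": -0.038,"ry": 0,"rz": 0,"hand": -1},
])

```text
clock: 9.63
tool_pos: [507.7, 160.0, 71.4]
tcp_rot: [[-0.996, -0.085, -0.018], [-0.086, 0.972, 0.217], [-0.001, 0.218, -0.976]]
ft_force: [-0.2, -0.9, 6.9]
grip_width: 12.4
grip_force: 100.4
```

```bash
python3 where.py; python3 jig.py top2; python3 -c "
from h import *
p,d=vision.snapshot('scene');np.savez('sc2',p=p,d=d);save('sc2',cv2.resize(p[215:295,210:310],(800,600)[0:1]+(600,),interpolation=2))"
```

```text
9.63 [507.7 160.   71.4] F [-0.2 -0.9  6.9] M [-0.62  0.03 -0.01] w 12.4 g 100.4
lean [ 0.22  -0.     0.001] a [-0.1 27.1 34. ] b [ -0.  -29.5  21.3] handle [ -0.1 -14.3  86.2] corner- [ -0.  -27.3  13.6]
9.63 [507.7 160.   71.4] F [-0.2 -0.9  6.9] M [-0.62  0.03 -0.01] w 12.4 g 100.4
plate 1104 [492.1 230.5  24.2] [array([500.8, 214.9]), array([103.6, 123.6]), np.float64(3.6)]
hous 76 [494.1 220.7  39.5] [array([499.8, 218.5]), array([33. , 25.3]), np.float64(0.5)]
foot 3 [467.5 180.3  53. ] [array([455.3, 174.4]), array([88.1,  1.2]), np.float64(25.3)]
handle none
```

View pics/sc2.png

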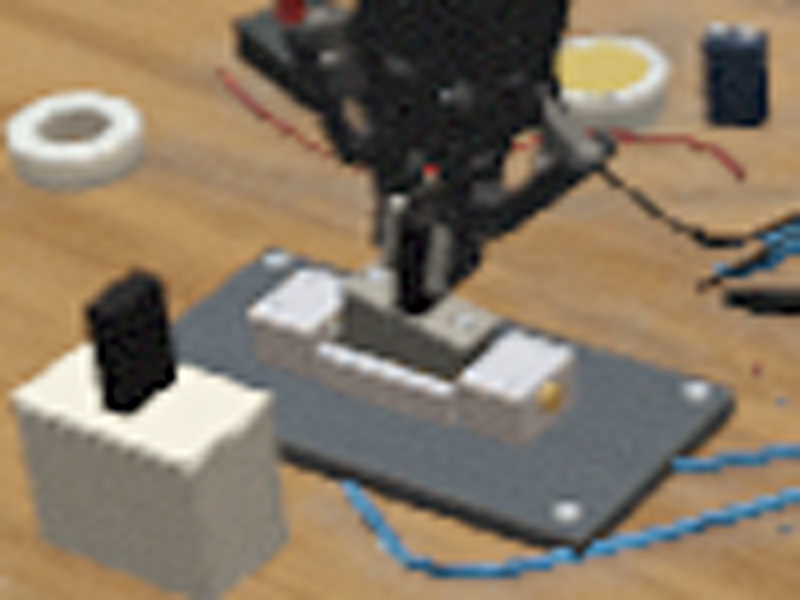

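The crop shows the cover standing at left. The block's left end is raised at about (370,280) and its right end is still down at about (480,335). I check the real lean from the depth on the foot's top.

```bash
cat > tilt.py <<'E'
from h import *
import sys
f=np.load(sys.argv[1]); P=pts('scene',f['d']); a=np.radians(5.1); J=R.from_euler('z',a).as_matrix()
q=(P-[506.5,171,0])@J; hsv=cv2.cvtColor(f['p'],cv2.COLOR_RGB2HSV)
m=(abs(q[...,0])<9)&(abs(q[...,1])<26)&(q[...,2]>42)&(hsv[...,2]>110)
m&=abs(q[...,1]+(5 if len(sys.argv)<3 else float(sys.argv[2])))>12
m&=q[...,2]<80
q=q[m]; 
for k in range(4):
    c=np.polyfit(q[:,1],q[:,2],1); r=abs(np.polyval(c,q[:,1])-q[:,2]); q=q[r<max(3,2*np.median(r))]
print(len(q),'slope',c,'y range',q[:,1].min(),q[:,1].max(),'res',r.mean())
E
python3 tilt.py sc2.npz; python3 - <<'E'
from rock import *
g=np.load('g0.npz');T0,p0=g['T'],g['p']
Tc,pc=rel(T0,p0,.22,1,0,(-28.5,14))
# phase 2: rotate about rib a at its present place, raising a little
def blk(th,az,ay):
    # put rib a (29,22) at (ay,az) with lean th
    T,p=rel(T0,p0,th,0,0,(29,22)); J=R.from_euler('z',np.radians(5.1)).as_matrix()
    return T,p+J@np.array([0,ay-29,az-22.])
for th,az,ay in((.22,34,27),(.16,34.5,27.5),(.10,35,28),(.04,35.5,28.5),(-.02,36,28.7),(-.08,36.5,28.7),(-.12,37,28.5)):
    T,p=blk(th,az,ay); print(th,'b z',round(az-58*np.sin(th),1),np.round(Tc.T@(p-pc)/200,4),np.round(R.from_matrix(Tc.T@T).as_rotvec()/np.pi,4))
E
```

```text
29 slope [ 0.2100256  60.14792439] y range -25.62388322990509 21.08651075898461 res 0.9997024544442259
0.22 b z 21.3 [0.     0.0003 0.0019] [0. 0. 0.]
0.16 b z 25.3 [ 0.      0.0169 -0.0083] [ 0.0191 -0.0001 -0.    ]
0.1 b z 29.2 [ 0.0001  0.0341 -0.0177] [ 0.0382 -0.0001 -0.    ]
0.04 b z 33.2 [ 0.0001  0.0517 -0.0261] [ 0.0573 -0.0002 -0.0001]
-0.02 b z 37.2 [ 0.0002  0.0682 -0.0341] [ 0.0764 -0.0002 -0.0001]
-0.08 b z 41.1 [ 0.0002  0.084  -0.0413] [ 0.0955 -0.0003 -0.0001]
-0.12 b z 43.9 [ 0.0002  0.0939 -0.0466] [ 1.082e-01 -3.000e-04 -1.000e-04]
```

The depth gives a lean of 0.21, so step 2 is met. Now I rock left about the left rib.

>>> step_arm([
  {"tx": 0,"ty": 0.008,"tz": -0.007,"rx": 0.009,"ry": 0,"rz": 0,"hand": -1},
  {"tx": 0,"ty": 0.017,"tz": -0.013,"rx": 0.019,"ry": 0,"rz": 0,"hand": -1},
  {"tx": 0,"ty": 0.025,"tz": -0.018,"rx": 0.029,"ry": 0,"rz": 0,"hand": -1},
  {"tx": 0,"ty": 0.034,"tz": -0.023,"rx": 0.038,"ry": 0,"rz": 0,"hand": -1},
  {"tx": 0,"ty": 0.043,"tz": -0.027,"rx": 0.048,"ry": 0,"rz": 0,"hand": -1},
  {"tx": 0,"ty": 0.052,"tz": -0.031,"rx": 0.057,"ry": 0,"rz": 0,"hand": -1},
  {"tx": 0,"ty": 0.052,"tz": -0.031,"rx": 0.057,"ry": 0,"rz": 0,"hand": -1},
])

```text
clock: 10.32
tool_pos: [506.3, 169.6, 79.5]
tcp_rot: [[-0.996, -0.09, -0.003], [-0.09, 0.995, 0.038], [-0.0, 0.038, -0.999]]
ft_force: [-0.7, -1.6, 6.3]
grip_width: 13.0
grip_force: 100.6
```

```bash
python3 where.py
```

```text
10.32 [506.3 169.6  79.5] F [-0.7 -1.6  6.3] M [-0.29  0.05  0.05] w 13.0 g 100.6
lean [0.038 0.001 0.004] a [-0.8 29.4 35.8] b [ -0.6 -28.5  33.6] handle [-0.7 -1.8 94.7] corner- [ -0.6 -27.7  25.6]
```

>>> step_arm([
  {"tx": 0,"ty": 0.01,"tz": -0.008,"rx": 0.013,"ry": 0,"rz": 0,"hand": -1},
  {"tx": 0,"ty": 0.02,"tz": -0.015,"rx": 0.026,"ry": 0,"rz": 0,"hand": -1},
  {"tx": 0,"ty": 0.03,"tz": -0.022,"rx": 0.039,"ry": 0,"rz": 0,"hand": -1},
  {"tx": 0,"ty": 0.038,"tz": -0.027,"rx": 0.051,"ry": 0,"rz": 0,"hand": -1},
  {"tx": 0,"ty": 0.038,"tz": -0.027,"rx": 0.051,"ry": 0,"rz": 0,"hand": -1},
  {"tx": 0,"ty": 0.038,"tz": -0.027,"rx": 0.051,"ry": 0,"rz": 0,"hand": -1},
  {"tx": 0,"ty": 0.038,"tz": -0.027,"rx": 0.051,"ry": 0,"rz": 0,"hand": -1},
])

```text
clock: 10.9
tool_pos: [505.3, 176.4, 84.5]
tcp_rot: [[-0.996, -0.086, 0.009], [-0.087, 0.989, -0.118], [0.001, -0.118, -0.993]]
ft_force: [0.5, 0.3, -1.2]
grip_width: 12.7
grip_force: 99.9
```

```bash
python3 where.py;python3 -c "
from h import *
p,d=vision.snapshot('scene');np.savez('sc3',p=p,d=d);save('sc3',cv2.resize(p[215:295,210:310],(800,600),interpolation=2))"; python3 tilt.py sc3.npz -5
```

```text
10.9 [505.3 176.4  84.5] F [ 0.5  0.3 -1.2] M [ 0.16 -0.01 -0.03] w 12.7 g 99.9
lean [-0.118  0.002  0.001] a [-1.2 29.  36.5] b [ -1.1 -28.6  43.4] handle [-1.   7.3 99.5] corner- [ -1.1 -29.   35.4]
21 slope [-0.16242631 72.34564112] y range -24.346157067219952 25.877825742906143 res 0.9695451835272431
```

View pics/sc3.png

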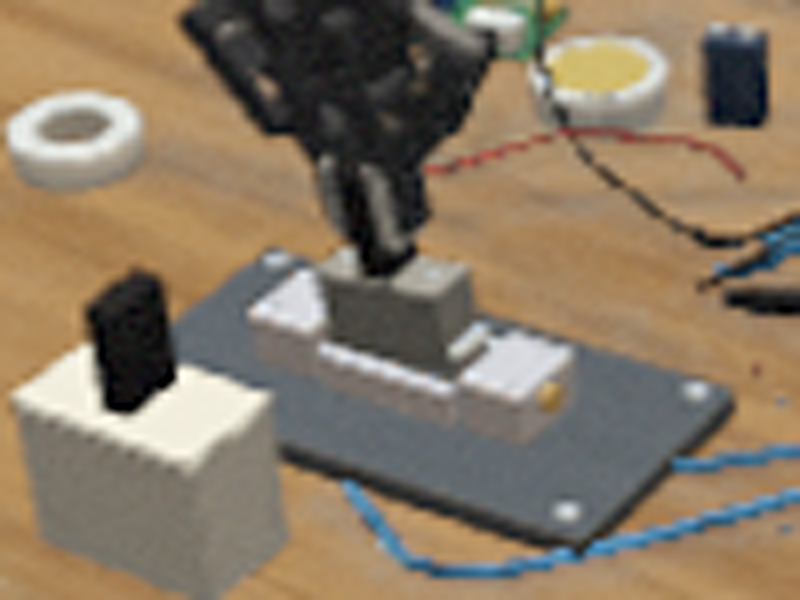

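The block is leaned left with both ribs out, its right rib visible at (470,340) above the housing. By pose, end a is at 36.5, end b at 43.4 and handle y at +7. Now I lift it and set it upright.

>>> step_arm([
  {"tx": 0,"ty": -0.004,"tz": -0.035,"rx": 0,"ry": 0,"rz": 0,"hand": -1},
  {"tx": 0,"ty": -0.009,"tz": -0.075,"rx": 0,"ry": 0,"rz": 0,"hand": -1},
  {"tx": 0,"ty": -0.013,"tz": -0.11,"rx": 0,"ry": 0,"rz": 0,"hand": -1},
  {"tx": 0,"ty": -0.03,"tz": -0.15,"rx": -0.015,"ry": 0,"rz": 0,"hand": -1},
  {"tx": 0,"ty": -0.05,"tz": -0.187,"rx": -0.03,"ry": 0,"rz": 0,"hand": -1},
  {"tx": 0,"ty": -0.05,"tz": -0.187,"rx": -0.041,"ry": 0,"rz": 0,"hand": -1},
  {"tx": 0,"ty": -0.05,"tz": -0.187,"rx": -0.041,"ry": 0,"rz": 0,"hand": -1},
  {"tx": 0,"ty": -0.05,"tz": -0.187,"rx": -0.041,"ry": 0,"rz": 0,"hand": -1},
  {"tx": 0,"ty": -0.05,"tz": -0.187,"rx": -0.041,"ry": 0,"rz": 0,"hand": -1},
  {"tx": 0,"ty": -0.05,"tz": -0.187,"rx": -0.041,"ry": 0,"rz": 0,"hand": -1},
  {"tx": 0,"ty": -0.05,"tz": -0.187,"rx": -0.041,"ry": 0,"rz": 0,"hand": -1},
])

```text
clock: 11.87
tool_pos: [506.0, 171.4, 123.1]
tcp_rot: [[-0.996, -0.088, -0.001], [-0.088, 0.996, 0.009], [0.0, 0.009, -1.0]]
ft_force: [0.2, -0.1, -1.6]
grip_width: 13.1
grip_force: 99.7
```

```bash
python3 where.py;python3 -c "
from h import *
p,d=vision.snapshot('scene');save('sc4',cv2.resize(p[195:295,200:320],(720,600),interpolation=2))"
```

```text
11.87 [506.  171.4 123.1] F [ 0.2 -0.1 -1.6] M [0.01 0.07 0.03] w 13.1 g 99.7
lean [0.009 0.002 0.002] a [-0.9 30.  78.5] b [ -0.8 -28.   78. ] handle [ -0.7   0.4 138.3] corner- [ -0.8 -27.4  70. ]
```

View pics/sc4.png

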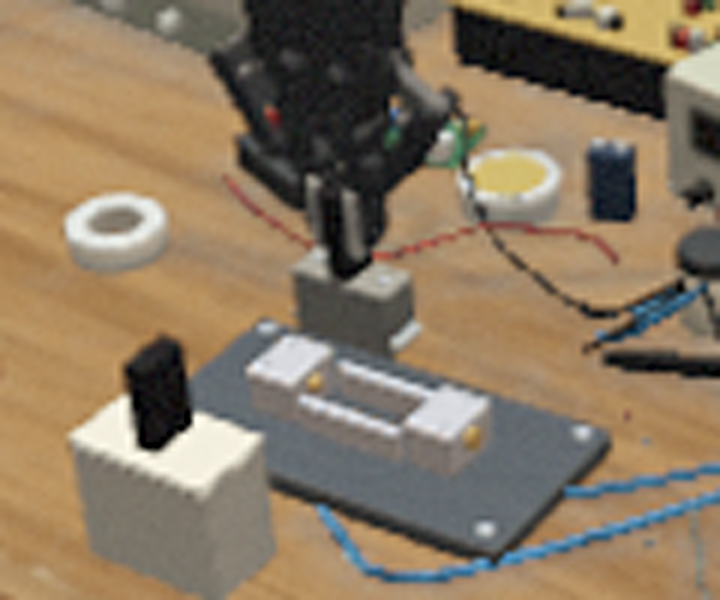

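The block hangs upright in the gripper at about (352,300), well clear above the empty jig. The cover stands at about (170,480), and the jig is flat and has not visibly moved. I hand the job in.

```bash
python3 -c "
from rig import env
print(env.job_done())"
```

```text
the job is handed in; nothing more can be done
None
```

I handed the job in at about 12 s of the 48 s, with no verdict returned: the cover stands upright on the bench clear of the jig, the block was leaned right (about 0.21 rad) then left (about 0.12 rad, both ends out of their catches), and it is now held upright about 30 mm above the housings.

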